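Line up the refill tubs by height on the laundry counter

TASK

Set the four blue-lidded detergent tubs out for the laundry room's customers: stand them in the aluminium tray in order of height, one on the middle of each round black mark, with the tallest beside the white pump dispenser and the shortest at the other end, by the token bowl. Do not tip any of them over, and leave them all standing free.

Things in the scene. Friction and masses are not known exactly. Their poses are not given: they have to be found in the camera images.
- tub_a: The shortest of the four refill tubs: a closed upright cylinder 70 mm tall and 44 mm in diameter all the way up, white with a paper band and a blue lid. Loose, stands on the table at the start. Origin at the centre of its underside, z up to the lid.
- tub_b: The second shortest of the four refill tubs: a closed upright cylinder 95 mm tall and 50 mm in diameter all the way up, white with a paper band and a blue lid. Loose, stands on the table at the start. Origin at the centre of its underside, z up to the lid.
- tub_c: The second tallest of the four refill tubs: a closed upright cylinder 120 mm tall and 56 mm in diameter all the way up, white with a paper band and a blue lid. Loose, stands on the table at the start. Origin at the centre of its underside, z up to the lid.
- tub_d: The tallest of the four refill tubs: a closed upright cylinder 150 mm tall and 62 mm in diameter all the way up, white with a paper band and a blue lid. Loose, stands on the table at the start. Origin at the centre of its underside, z up to the lid.
- mark_1: Flat black round mark, 72 mm across, on the floor of the long aluminium tray; the leftmost seen from the robot (greatest y). Origin: its centre on the tray floor, 8 mm above the table. The four marks lie in a straight row along y, 95 mm apart. Tray: fixed, 110 x 570 mm, a lip along each long side, its top 14 mm above the table.
- mark_2: Flat black round mark, 72 mm across, on the floor of the long aluminium tray; the second from the left seen from the robot. Origin: its centre on the tray floor, 8 mm above the table. The four marks lie in a straight row along y, 95 mm apart. Tray: fixed, 110 x 570 mm, a lip along each long side, its top 14 mm above the table.
- mark_3: Flat black round mark, 72 mm across, on the floor of the long aluminium tray; the third from the left seen from the robot. Origin: its centre on the tray floor, 8 mm above the table. The four marks lie in a straight row along y, 95 mm apart. Tray: fixed, 110 x 570 mm, a lip along each long side, its top 14 mm above the table.
- mark_4: Flat black round mark, 72 mm across, on the floor of the long aluminium tray; the rightmost seen from the robot (least y). Origin: its centre on the tray floor, 8 mm above the table. The four marks lie in a straight row along y, 95 mm apart. Tray: fixed, 110 x 570 mm, a lip along each long side, its top 14 mm above the table.
- dispenser: White pump dispenser, fixed at either the left or the right end of the tray, in line with the marks, 102 mm beyond the last: body 60 x 60 x 110 mm, with its grey pump head 162 mm tall, spout towards the robot. Origin: centre of its underside, 8 mm above the table. A fixed steel token bowl (64 mm across, 30 mm tall) stands likewise at the other end.
Things that resemble listed ones, but are neither listed nor needed, are in the scene too. What is shaped like the tub_a but pink is not meant.

How it is judged:
At the end, for the whole second after the job is handed in: The tubs stand upright (within 0.1 rad) and at rest on the tray floor, each within 14 mm of the centre of its own mark, tallest to shortest starting from the mark next to the pump dispenser (((horizontal distance between dispenser and mark_1 below 0.16 m and horizontal distance between tub_d and mark_1 below 0.014 m and horizontal distance between tub_c and mark_2 below 0.014 m and horizontal distance between tub_b and mark_3 below 0.014 m and horizontal distance between tub_a and mark_4 below 0.014 m) or (horizontal distance between dispenser and mark_4 below 0.16 m and horizontal distance between tub_d and mark_4 below 0.014 m and horizontal distance between tub_c and mark_3 below 0.014 m and horizontal distance between tub_b and mark_2 below 0.014 m and horizontal distance between tub_a and mark_1 below 0.014 m)) and angle between each of tub_d, tub_c, tub_b, tub_a's own z axis and vertical below 0.1 rad and height (world z) of tub_d between 0.004 and 0.012 m and linear speed of each of tub_d, tub_c, tub_b, tub_a below 0.02 m/s and height (world z) of tub_c between 0.004 and 0.012 m and height (world z) of tub_b between 0.004 and 0.012 m and height (world z) of tub_a between 0.004 and 0.012 m); the robot touches nothing.
It fails at once if a tub is tipped over (leaning more than 0.6 rad) (angle between any of tub_d, tub_c, tub_b, tub_a's own z axis and vertical above 0.6 rad).
It also fails if it takes over 112 s, if anything falls off the work surface, if the arm or the gripper's body presses on something with over 40 N, if the wrist force passes 120 N, or if a joint passes its speed limit or range.

ROBOT

A 6-joint arm with a two-finger parallel gripper is mounted at the origin on the work surface. World frame = base frame: x ahead of the robot, y to its left, z up, the work surface at z = 0. Lengths are in m, angles in rad, forces in N, time in s.
With the tool pointing down it reaches from about 0.325 to 0.9 m from the base axis. Payload 3.5 kg.
Tool frame: the origin (TCP) lies between the finger pads; the fingertips stand 8 mm ahead of it and the grasp point (between the pads) lies 11 mm behind it; z points along the fingers, y is the line along which they close (so a half turn about z gives the same grasp; the last joint's range is limited). The gripper opens to 85 mm and grips with 20 to 120 N. Pads are 22 mm wide; open, the fingers measure 114 mm over their backs; the gripper's body (76 mm by 85 mm) begins 54 mm behind the grasp point. The pads swing forward as they close: fully open they stand 13 mm farther back than shut.
Start: joints at [-0.103, 0.276, -0.026, 1.268, 0, 1.467], TCP at [0.625, -0, 0.239] pointing down, gripper open.
Joint ranges: [-3.12, 3.12], [-0.85, 1.88], [-1.08, 1.24], [-1.95, 2.15], [-1.57, 1.53], [-3.14, 3.14]. Speed limits (rad/s): [2.57, 2.57, 3.14, 3.14, 3.14, 3.14].

INTERFACE

Orientations are given as a unit quaternion [x, y, z, w].
In Python, from cell import arm gives the robot as it stands.
- The arm moves only by the shell command python3 -m crank 'ROWS' [OPENING]. ROWS is a JSON object of lists of equal length, an entry for each row: "translation": the shift along the tool's x, y, z in mm, a list of three; "delta_rot": the turn, a rotation vector about the tool's x, y, z in degrees, a list of three. A call has 1 to 5 rows; each row shifts and turns the commanded pose from where the row before left it, along the tool's axes as they then stand; what a row does not reach is not made up. A row lasts 1/12 s, in which the tool goes at most 41.7 mm and 7.16 degrees, less where a joint would pass 70% of its speed; a pose out of reach is approached as far as the arm can. A call with a gripper value outside its range is refused whole. OPENING is the closure, from 0 (fully open) to 1 (shut), set as the call begins (- or left out, the last holds). The fingers move at their own pace and stop on an object; the grip force is fixed at half the most. Time passes only in rows, so rows that do not move let the fingers close. It gives the time, the measured TCP pose, the force, the opening and the grip force at its end, in the units of the state.
- arm.get_state(): the state, without advancing time (a new reading comes with each control period).
- arm.grab_frame(name): name is "scene" or "side" or "wrist"; returns (picture, depth): 420x560x3 uint8, red, green, blue; 420x560 float32, m along the optical axis (not along the pixel's ray), 0 where there is no reading.
- arm.get_calibration(name): a dict with "intrinsics" (3x3 intrinsics, pixels), "extrinsics" (4x4, takes a point from world to camera coordinates). Camera axes: x right, y up, looking along -z (the intrinsics and any distortion apply to the point x, -y, -z); pixel columns grow to the right and rows downward; lengths in m; the calibration is good to about 2 mm. The wrist camera is an equidistant fisheye: a pixel r from the principal point sees the ray r / f radians off the axis. A picture is of the moment at which its call begins: read the wrist's pose just before it. get_calibration takes no time and is no camera call; for the wrist camera it gives the pose at the moment of the call.
- arm.finish_job(): hands the job in; it is judged then, once.
The state is a dict: "time_s": time; "joint_positions": joint angles; "qvel": joint speeds; "joint_efforts": joint torques, N m; "ee_pos": TCP position; "orientation": TCP orientation; "wrist_force": force on the tool from outside, world axes, zero at the start; "wrist_torque": the same for the moment, N m; "gripper_width": opening from 0.0 (shut) to 1.0 (fully open); "grasp_force": force on a finger pad.
Only numpy, scipy, OpenCV 4.12 (cv2) and the standard library are available. Lean on these libraries where they do the work, as an engineer would, in place of code of your own. Each camera call takes 0.05 s, during which the arm holds its last target. There are 200 camera calls.

## Working session

There is one attempt and no reset: what is moved stays moved. The work goes in short steps, Python scripts to look and compute and a shell command to move; the robot and the scene stay as the last step left them, time stands still between calls to the robot, and variables do not carry over. Pictures are saved under pics/ and viewed, at most 14 in all, crops included, and the job is handed in when it is done.

```bash
mkdir -p pics; ls; python3 - <<'E'
from cell import arm
import cv2,numpy as np
for n in ["scene","side"]:
    p,d=arm.grab_frame(n); cv2.imwrite(f"pics/{n}0.png",p[:,:,::-1]); np.save(f"pics/{n}0.npy",d)
    c=arm.get_calibration(n); print(n,np.round(c["intrinsics"],1).tolist(),np.round(c["extrinsics"],3).tolist())
s=arm.get_state();print(s["ee_pos"],s["orientation"],s["time_s"])
E
```

```text
pics
scene [[410.0, 0.0, 284.7], [0.0, 410.0, 214.5], [0.0, 0.0, 1.0]] [[0.819, 0.574, 0.004, -0.446], [-0.435, 0.617, 0.656, 0.208], [0.374, -0.539, 0.755, -1.134], [0.0, 0.0, 0.0, 1.0]]
side [[422.4, 0.0, 286.8], [0.0, 422.4, 206.4], [0.0, 0.0, 1.0]] [[0.984, -0.179, 0.022, -0.53], [0.077, 0.527, 0.846, -0.093], [-0.163, -0.83, 0.533, -0.884], [0.0, 0.0, 0.0, 1.0]]
[6.24298972e-01 4.65273968e-05 2.38245909e-01] [ 7.07112056e-01  7.07100756e-01 -6.58578391e-04 -7.91845470e-04] 0.1
```

View pics/scene0.png

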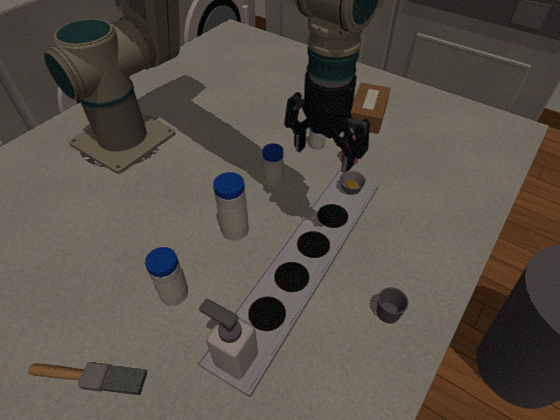

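View pics/side0.png

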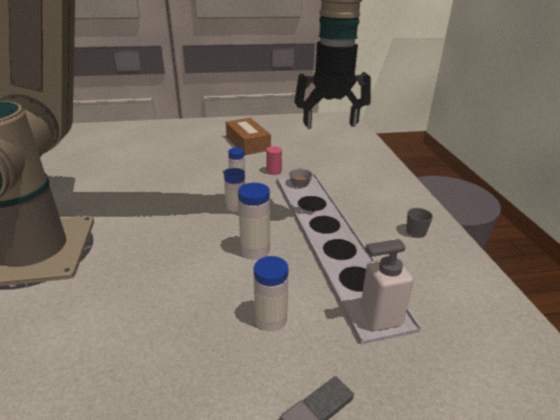

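The dispenser is at the near, least-y end of the tray, beside mark_4. The lids in the side view are at (271,268), (254,193), (234,175) and (236,154), with the pink decoy at (274,160). The marks in the scene view are at (267,314), (291,277), (313,244) and (333,216).

```bash
cat >h.py <<'E'
from cell import arm
import cv2,numpy as np
def world(n,d):
    c=arm.get_calibration(n);K=c["intrinsics"];E=np.linalg.inv(c["extrinsics"])
    v,u=np.mgrid[:d.shape[0],:d.shape[1]]
    P=np.stack([(u-K[0][2])/K[0][0]*d,-(v-K[1][2])/K[1][1]*d,-d],-1)
    return P@E[:3,:3].T+E[:3,3]
def onplane(n,u,v,z):
    c=arm.get_calibration(n);K=c["intrinsics"];E=np.linalg.inv(c["extrinsics"])
    r=E[:3,:3]@[(u-K[0][2])/K[0][0],-(v-K[1][2])/K[1][1],-1];o=E[:3,3]
    return o+r*(z-o[2])/r[2]
def blobs(m,lo=40):
    n,l,s,c=cv2.connectedComponentsWithStats(m.astype(np.uint8))
    return [(l==i,c[i],s[i]) for i in range(1,n) if s[i,4]>lo]
def lids(n,p,d):
    h=cv2.cvtColor(p,cv2.COLOR_RGB2HSV);W=world(n,d)
    for m,c,s in blobs((h[...,0]>105)&(h[...,0]<128)&(h[...,1]>130)&(h[...,2]>50)):
        P=W[m&(d>0)];zt=np.percentile(P[:,2],90);H=min([.07,.095,.12,.15],key=lambda a:abs(a-zt)) 
        T=P[abs(P[:,2]-zt)<.006]
        print(n,"lid",c.round(),s[4],"ztop %.3f"%zt,"mean",T[:,:2].mean(0).round(4),"mid",((T.max(0)+T.min(0))/2)[:2].round(4),"ext",np.ptp(T,axis=0)[:2].round(3))
def marks(n,p,d,z=.008):
    W=world(n,d)
    for m,c,s in blobs((p.max(2)<45)&(abs(W[...,2]-z)<.02)&(W[...,0]>.3),150):
        print(n,"mark",c.round(1),s[4],onplane(n,*c,z).round(4))
E
python3 - <<'E'
from h import *
for n in ["scene","side"]:
    p=cv2.imread(f"pics/{n}0.png")[:,:,::-1].copy();d=np.load(f"pics/{n}0.npy")
    lids(n,p,d);marks(n,p,d)
E
```

```text
scene lid [272. 152.] 242 ztop 0.097 mean [0.4333 0.1095] mid [0.4321 0.1107] ext [0.046 0.048]
scene lid [229. 185.] 643 ztop 0.152 mean [ 0.46  -0.073] mid [ 0.4583 -0.0715] ext [0.059 0.061]
scene lid [161. 261.] 729 ztop 0.122 mean [ 0.4642 -0.2677] mid [ 0.4623 -0.2672] ext [0.054 0.056]
scene mark [332.1 215.6] 561 [0.6177 0.0864 0.008 ]
scene mark [313.1 244.3] 661 [ 0.6261 -0.0082  0.008 ]
scene mark [291.4 276.5] 801 [ 0.6339 -0.1029  0.008 ]
scene mark [266.7 313.5] 989 [ 0.6419 -0.198   0.008 ]
side lid [236. 153.] 130 ztop 0.072 mean [0.4481 0.2832] mid [0.4478 0.2848] ext [0.038 0.041]
side lid [234. 175.] 217 ztop 0.097 mean [0.4301 0.1049] mid [0.4304 0.1085] ext [0.043 0.046]
side lid [253. 193.] 536 ztop 0.152 mean [ 0.4563 -0.0767] mid [ 0.4568 -0.0722] ext [0.057 0.061]
side lid [271. 270.] 773 ztop 0.122 mean [ 0.4611 -0.2706] mid [ 0.461  -0.2687] ext [0.052 0.054]
side mark [311.5 203.1] 274 [0.6178 0.0888 0.008 ]
side mark [324.4 224.2] 345 [ 0.6263 -0.0058  0.008 ]
side mark [339.4 249. ] 458 [ 0.6344 -0.1011  0.008 ]
side mark [353.  277.8] 436 [ 0.6349 -0.193   0.008 ]
```

```bash
python3 - <<'E'
from h import *
n="side";d=np.load("pics/side0.npy");W=world(n,d)
def r(u0,u1,v0,v1,zmin=.02):
    P=W[v0:v1,u0:u1].reshape(-1,3);P=P[P[:,2]>zmin];print(P.min(0).round(3),P.max(0).round(3))
r(267,282,149,173); r(228,270,120,144); r(226,246,148,167)
s=arm.get_state();print(s["ee_pos"].round(4),s["gripper_width"])
E
python3 -m crank '{"translation":[[-36,-40,0],[-36,-40,0],[0,-40,0],[0,-40,0],[0,-7,0]],"delta_rot":[[0,0,0],[0,0,0],[0,0,0],[0,0,0],[0,0,0]]}' 0
```

```text
[ 0.384 -0.78   0.02 ] [0.573 0.287 0.562]
[ 0.384 -0.78   0.02 ] [0.561 0.56  0.562]
[ 0.384 -0.78   0.02 ] [0.483 0.413 0.562]
[0.6243 0.     0.2382] 1.000299906541487
time_s: 0.52
ee_pos: [0.4683, -0.0549, 0.2371]
orientation: [0.708, 0.707, -0.003, -0.004]
wrist_force: [-1.5, -0.4, 0.5]
gripper_width: 1.002
grasp_force: 0.0
```

```bash
python3 -m crank '{"translation":[[0,0,0],[0,0,0]],"delta_rot":[[0,0,0],[0,0,0]]}'
python3 - <<'E'
from h import *
n="side";d=np.load("pics/side0.npy");W=world(n,d)
for q in [(267,282,149,173),(228,270,120,144)]:
    u0,u1,v0,v1=q;P=W[v0:v1,u0:u1][d[v0:v1,u0:u1]>0];P=P[P[:,2]>.02];print(P.min(0).round(3),P.max(0).round(3))
E
```

```text
time_s: 0.68
ee_pos: [0.4763, -0.0558, 0.2395]
orientation: [0.707, 0.707, 0.0, 0.001]
wrist_force: [0.3, 0.1, -0.3]
gripper_width: 1.002
grasp_force: 0.0
[0.532 0.257 0.02 ] [0.573 0.287 0.074]
[0.439 0.397 0.02 ] [0.561 0.56  0.06 ]
```

```bash
python3 -m crank '{"translation":[[-16,-18.7,0],[0,0,0],[0,0,30],[0,0,30],[0,0,30]],"delta_rot":[[0,0,0],[0,0,0],[0,0,0],[0,0,0],[0,0,0]]}'
python3 -m crank '{"translation":[[0,0,20],[0,0,9],[0,0,0]],"delta_rot":[[0,0,0],[0,0,0],[0,0,0]]}'
python3 -m crank '{"translation":[[0,0,0],[0,0,0],[0,0,0],[0,0,0],[0,0,0]],"delta_rot":[[0,0,0],[0,0,0],[0,0,0],[0,0,0],[0,0,0]]}' 1
python3 -m crank '{"translation":[[0,0,0],[0,0,0],[0,0,0],[0,0,0],[0,0,0]],"delta_rot":[[0,0,0],[0,0,0],[0,0,0],[0,0,0],[0,0,0]]}'
```

```text
time_s: 1.1
ee_pos: [0.4603, -0.0722, 0.1493]
orientation: [0.707, 0.707, 0.001, 0.002]
wrist_force: [0.8, -0.2, -0.7]
gripper_width: 1.0
grasp_force: 0.0
time_s: 1.35
ee_pos: [0.4569, -0.0712, 0.1181]
orientation: [0.707, 0.707, -0.001, -0.002]
wrist_force: [-0.4, 0.0, 0.4]
gripper_width: 1.0
grasp_force: 0.0
time_s: 1.77
ee_pos: [0.4592, -0.0723, 0.1223]
orientation: [0.707, 0.707, 0.001, 0.002]
wrist_force: [-0.6, 0.2, 6.7]
gripper_width: 0.707
grasp_force: 65.9
time_s: 2.18
ee_pos: [0.4592, -0.0723, 0.1223]
orientation: [0.707, 0.707, 0.001, 0.002]
wrist_force: [-0.3, 0.5, 6.4]
gripper_width: 0.709
grasp_force: 65.9
```

```bash
python3 -m crank '{"translation":[[0,0,-20],[0,0,-20],[0,0,0]],"delta_rot":[[0,0,0],[0,0,0],[0,0,0]]}'
python3 -m crank '{"translation":[[-10,15,0],[-18,26,0],[-18,26,0],[-18,26,0],[-18,26,0]],"delta_rot":[[0,0,0],[0,0,0],[0,0,0],[0,0,0],[0,0,0]]}'
python3 -m crank '{"translation":[[-18,26,0],[-15,23,0],[-10,15,0],[0,0,0],[0,0,0]],"delta_rot":[[0,0,0],[0,0,0],[0,0,0],[0,0,0],[0,0,0]]}'
```

```text
time_s: 2.43
ee_pos: [0.4595, -0.0724, 0.1633]
orientation: [0.707, 0.707, 0.001, 0.003]
wrist_force: [2.1, -0.9, -4.1]
gripper_width: 0.713
grasp_force: 67.9
time_s: 2.85
ee_pos: [0.5764, -0.1542, 0.1583]
orientation: [0.707, 0.707, -0.0, -0.001]
wrist_force: [0.1, 0.8, -3.9]
gripper_width: 0.711
grasp_force: 67.4
time_s: 3.27
ee_pos: [0.64, -0.197, 0.1579]
orientation: [0.707, 0.707, -0.0, -0.001]
wrist_force: [-0.7, 0.2, -4.7]
gripper_width: 0.713
grasp_force: 67.8
```

```bash
python3 - <<'E'
from h import *
for n in ["scene","side"]:
    p,d=arm.grab_frame(n);lids(n,p,d);marks(n,p,d)
cv2.imwrite("pics/s1.png",p[:,:,::-1])
print(arm.get_state()["ee_pos"].round(4))
E
```

```text
scene lid [318. 126.] 188 ztop 0.072 mean [0.4502 0.2853] mid [0.4494 0.2862] ext [0.041 0.044]
scene lid [161. 261.] 740 ztop 0.121 mean [ 0.4639 -0.2675] mid [ 0.4627 -0.2667] ext [0.055 0.055]
scene lid [258. 265.] 681 ztop 0.187 mean [ 0.6378 -0.2082] mid [ 0.6403 -0.2068] ext [0.06  0.041]
scene mark [332.3 215.6] 550 [0.6181 0.0868 0.008 ]
scene mark [314.1 244. ] 611 [ 0.6275 -0.0064  0.008 ]
scene mark [296.4 280. ] 450 [ 0.6467 -0.1039  0.008 ]
scene mark [267.9 320.8] 435 [ 0.6528 -0.2087  0.008 ]
side lid [236. 153.] 128 ztop 0.072 mean [0.4481 0.2824] mid [0.448  0.2838] ext [0.038 0.041]
side lid [234. 175.] 230 ztop 0.097 mean [0.4302 0.1069] mid [0.4307 0.1109] ext [0.043 0.05 ]
side lid [367. 204.] 672 ztop 0.188 mean [ 0.6377 -0.2017] mid [ 0.6387 -0.1978] ext [0.059 0.059]
side lid [271. 270.] 799 ztop 0.122 mean [ 0.4611 -0.2701] mid [ 0.4617 -0.2677] ext [0.054 0.055]
side mark [311.7 203. ] 261 [0.6185 0.0894 0.008 ]
side mark [324.4 224.2] 339 [ 0.6263 -0.0058  0.008 ]
side mark [333.3 248.1] 245 [ 0.6223 -0.0962  0.008 ]
side mark [351.4 281.6] 257 [ 0.6285 -0.2029  0.008 ]
[ 0.6388 -0.196   0.1584]
```

View pics/s1.png

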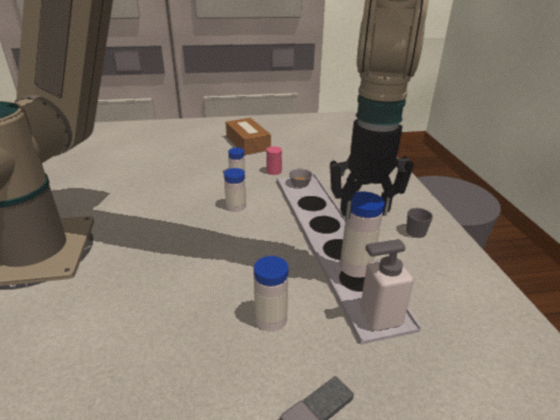

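D hangs upright over mark_4, behind the dispenser (lid at (367,204)), with its bottom about 28 mm above the tray floor.

```bash
python3 -m crank '{"translation":[[0,3,0],[0,0,10],[0,0,10],[0,0,4],[0,0,0]],"delta_rot":[[0,0,0],[0,0,0],[0,0,0],[0,0,0],[0,0,0]]}'
python3 -m crank '{"translation":[[0,0,2],[0,0,1],[0,0,0],[0,0,0]],"delta_rot":[[0,0,0],[0,0,0],[0,0,0],[0,0,0]]}'
```

```text
time_s: 3.78
ee_pos: [0.6413, -0.1958, 0.1337]
orientation: [0.707, 0.707, -0.001, -0.002]
wrist_force: [0.6, 0.5, -5.3]
gripper_width: 0.711
grasp_force: 67.9
time_s: 4.12
ee_pos: [0.6436, -0.1969, 0.1337]
orientation: [0.707, 0.707, 0.0, 0.0]
wrist_force: [0.5, 0.0, -4.9]
gripper_width: 0.713
grasp_force: 67.9
```

```bash
Z='"delta_rot":[[0,0,0],[0,0,0]]'
python3 -m crank '{"translation":[[0,0,1.5],[0,0,0]],"delta_rot":[[0,0,0],[0,0,0]]}' | grep -E "pos|force"
python3 -m crank '{"translation":[[0,0,1.5],[0,0,0]],"delta_rot":[[0,0,0],[0,0,0]]}'| grep -E "pos|force"
```

```text
ee_pos: [0.6435, -0.1968, 0.1319]
wrist_force: [-0.1, 0.4, -4.1]
grasp_force: 67.9
ee_pos: [0.6436, -0.1969, 0.1305]
wrist_force: [-0.0, -0.1, -3.7]
grasp_force: 68.0
```

```bash

python3 -m crank '{"translation":[[0,0,1],[0,0,0]],"delta_rot":[[0,0,0],[0,0,0]]}' | grep -E "pos|force"
python3 -m crank '{"translation":[[0,0,1],[0,0,0]],"delta_rot":[[0,0,0],[0,0,0]]}'| grep -E "pos|force"
```

```text
ee_pos: [0.6436, -0.197, 0.1305]
wrist_force: [-1.4, 2.1, 0.6]
grasp_force: 68.5
ee_pos: [0.6436, -0.197, 0.1304]
wrist_force: [-4.8, 1.7, 6.0]
grasp_force: 69.1
```

```bash

python3 -m crank '{"translation":[[0,0,0],[0,0,0],[0,0,0],[0,0,0],[0,0,0]],"delta_rot":[[0,0,0],[0,0,0],[0,0,0],[0,0,0],[0,0,0]]}' 0 | grep -E "pos|force|width"
python3 -m crank '{"translation":[[0,0,-15],[0,0,-30],[0,0,-30],[0,0,-30],[0,0,0]],"delta_rot":[[0,0,0],[0,0,0],[0,0,0],[0,0,0],[0,0,0]]}'| grep -E "pos|force|width"
python3 -m crank '{"translation":[[-13,-36,0],[-13,-36,0],[-13,-36,0],[-13,-36,0],[-13,-36,0]],"delta_rot":[[0,0,0],[0,0,0],[0,0,0],[0,0,0],[0,0,0]]}'| grep -E "pos|force"
python3 -m crank '{"translation":[[-6,-2,0],[0,0,0],[0,0,0]],"delta_rot":[[0,0,0],[0,0,0],[0,0,0]]}'| grep -E "pos|force"
python3 - <<'E'
from h import *
for n in ["scene","side"]:
    p,d=arm.grab_frame(n);lids(n,p,d)
    cv2.imwrite(f"pics/{n}2.png",p[:,:,::-1])
print(arm.get_state()["ee_pos"].round(4))
E
```

```text
ee_pos: [0.6435, -0.1968, 0.1282]
wrist_force: [0.5, -0.7, 0.1]
gripper_width: 1.003
grasp_force: 0.0
ee_pos: [0.6472, -0.1983, 0.2412]
wrist_force: [0.7, -1.0, 0.7]
gripper_width: 0.999
grasp_force: 0.0
ee_pos: [0.4618, -0.262, 0.2331]
wrist_force: [-0.5, -1.0, 0.4]
grasp_force: 0.0
ee_pos: [0.4617, -0.2682, 0.2335]
wrist_force: [1.3, -0.2, -0.5]
grasp_force: 0.0
scene lid [318. 126.] 183 ztop 0.072 mean [0.4499 0.2859] mid [0.4495 0.2865] ext [0.041 0.042]
scene lid [273. 152.] 290 ztop 0.097 mean [0.4331 0.1096] mid [0.432  0.1112] ext [0.046 0.048]
scene lid [161. 261.] 725 ztop 0.121 mean [ 0.4638 -0.2677] mid [ 0.4625 -0.267 ] ext [0.054 0.055]
scene lid [265. 271.] 1050 ztop 0.159 mean [ 0.6433 -0.1978] mid [ 0.6423 -0.1969] ext [0.06  0.061]
side lid [237. 154.] 94 ztop 0.309 mean [ 0.4232 -0.2509] mid [ 0.4232 -0.2509] ext [0.001 0.001]
side lid [366. 217.] 691 ztop 0.160 mean [ 0.6392 -0.2006] mid [ 0.6405 -0.1974] ext [0.061 0.061]
side lid [271. 271.] 764 ztop 0.122 mean [ 0.461 -0.271] mid [ 0.4613 -0.2683] ext [0.053 0.054]
[ 0.4625 -0.2677  0.2335]
```

View pics/scene2.png

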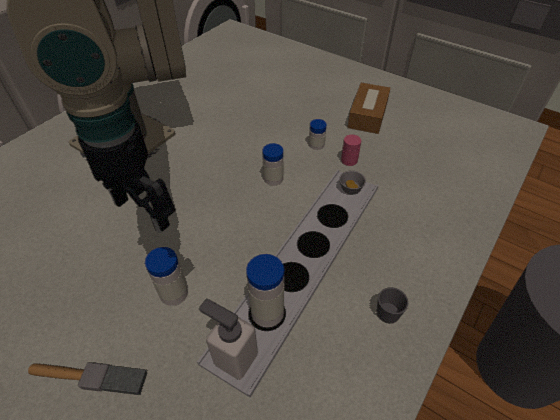

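D stands on mark_4 (lid at (265,271)), measured about 1 mm off centre, and the gripper is over C. Now grasp C, lift it, go along y, then along x to mark_3.

```bash

python3 -m crank '{"translation":[[0,0,30],[0,0,35],[0,0,35],[0,0,25],[0,0,16]],"delta_rot":[[0,0,0],[0,0,0],[0,0,0],[0,0,0],[0,0,0]]}' | grep -E "pos|force|width"
python3 -m crank '{"translation":[[0,0,0],[0,0,0],[0,0,0],[0,0,0],[0,0,0]],"delta_rot":[[0,0,0],[0,0,0],[0,0,0],[0,0,0],[0,0,0]]}' 1 | grep -E "pos|force|width"
python3 -m crank '{"translation":[[0,0,0],[0,0,0],[0,0,0],[0,0,0],[0,0,0]],"delta_rot":[[0,0,0],[0,0,0],[0,0,0],[0,0,0],[0,0,0]]}' | grep -E "pos|force|width"
python3 -m crank '{"translation":[[0,0,-20],[0,0,-20],[0,0,0],[0,0,0]],"delta_rot":[[0,0,0],[0,0,0],[0,0,0],[0,0,0]]}' | grep -E "pos|force|width"
```

```text
ee_pos: [0.4609, -0.2658, 0.0889]
wrist_force: [-0.9, 0.0, 0.7]
gripper_width: 1.002
grasp_force: 0.0
ee_pos: [0.4623, -0.2682, 0.0935]
wrist_force: [-0.3, 0.3, -3.6]
gripper_width: 0.641
grasp_force: 63.7
ee_pos: [0.4621, -0.2682, 0.0933]
wrist_force: [0.9, 1.1, 4.6]
gripper_width: 0.639
grasp_force: 64.0
ee_pos: [0.4618, -0.2683, 0.1326]
wrist_force: [-0.3, 0.1, -4.1]
gripper_width: 0.64
grasp_force: 64.6
```

```bash

python3 -m crank '{"translation":[[20,0,0],[36,0,0],[36,0,0],[36,0,0],[38,0,0]],"delta_rot":[[0,0,0],[0,0,0],[0,0,0],[0,0,0],[0,0,0]]}' | grep -E "pos"
python3 -m crank '{"translation":[[0,24,0],[0,34,0],[0,34,0],[0,34,0],[0,30,0]],"delta_rot":[[0,0,0],[0,0,0],[0,0,0],[0,0,0],[0,0,0]]}' | grep -E "pos|force|width"
python3 -m crank '{"translation":[[0,16,0],[0,0,0],[0,0,0],[0,0,0]],"delta_rot":[[0,0,0],[0,0,0],[0,0,0],[0,0,0]]}' | grep -E "pos|force|width"
```

```text
ee_pos: [0.4596, -0.1001, 0.1302]
ee_pos: [0.6179, -0.1012, 0.1298]
wrist_force: [0.3, -1.4, -3.9]
gripper_width: 0.643
grasp_force: 64.6
ee_pos: [0.6312, -0.1013, 0.1301]
wrist_force: [-1.0, -0.1, -3.6]
gripper_width: 0.64
grasp_force: 64.9
```

Contact is expected at about z = .1013, so go down 27 mm and then feel for the floor.

```bash

python3 -m crank '{"translation":[[0,2,8],[0,0,10],[0,0,7],[0,0,0],[0,0,0]],"delta_rot":[[0,0,0],[0,0,0],[0,0,0],[0,0,0],[0,0,0]]}' | grep -E "pos|force"
python3 -m crank '{"translation":[[0,0,1.5],[0,0,0]],"delta_rot":[[0,0,0],[0,0,0]]}' | grep -E "pos|wrist_force"
python3 -m crank '{"translation":[[0,0,1],[0,0,0]],"delta_rot":[[0,0,0],[0,0,0]]}' | grep -E "pos|wrist_force"
python3 -m crank '{"translation":[[0,0,1],[0,0,0]],"delta_rot":[[0,0,0],[0,0,0]]}'| grep -E "pos|wrist_force"
```

```text
ee_pos: [0.6339, -0.1015, 0.106]
wrist_force: [-0.2, -0.6, -3.0]
grasp_force: 64.9
ee_pos: [0.6355, -0.1018, 0.106]
wrist_force: [0.0, 0.7, -3.2]
ee_pos: [0.6356, -0.1018, 0.1051]
wrist_force: [-0.7, 0.3, -3.1]
ee_pos: [0.6354, -0.1017, 0.1038]
wrist_force: [0.1, -0.0, -4.0]
```

```bash

python3 -m crank '{"translation":[[0,0,1.5],[0,0,0]],"delta_rot":[[0,0,0],[0,0,0]]}' | grep -E "pos|wrist_force"
python3 -m crank '{"translation":[[0,0,1],[0,0,0]],"delta_rot":[[0,0,0],[0,0,0]]}' | grep -E "pos|wrist_force"
python3 -m crank '{"translation":[[0,0,1],[0,0,0]],"delta_rot":[[0,0,0],[0,0,0]]}'| grep -E "pos|wrist_force"
```

```text
ee_pos: [0.6352, -0.1017, 0.1021]
wrist_force: [-0.6, 0.7, -3.3]
ee_pos: [0.6354, -0.1018, 0.1014]
wrist_force: [0.0, 0.2, -3.0]
ee_pos: [0.6354, -0.1018, 0.1013]
wrist_force: [-2.4, 0.6, 3.0]
```

```bash

python3 -m crank '{"translation":[[0,0,0],[0,0,0],[0,0,0],[0,0,0],[0,0,0]],"delta_rot":[[0,0,0],[0,0,0],[0,0,0],[0,0,0],[0,0,0]]}' 0 | grep -E "pos|force|width"
python3 -m crank '{"translation":[[0,0,-15],[0,0,-30],[0,0,-30],[0,0,-30],[0,0,0]],"delta_rot":[[0,0,0],[0,0,0],[0,0,0],[0,0,0],[0,0,0]]}'| grep -E "pos|force|width"
python3 -m crank '{"translation":[[26,-26,0],[26,-26,0],[26,-26,0],[26,-26,0],[26,-26,0]],"delta_rot":[[0,0,0],[0,0,0],[0,0,0],[0,0,0],[0,0,0]]}'| grep -E "pos"
python3 -m crank '{"translation":[[27,-26,0],[27,-26,0],[28,-22,0],[0,0,0],[0,0,0]],"delta_rot":[[0,0,0],[0,0,0],[0,0,0],[0,0,0],[0,0,0]]}'| grep -E "pos|force"
python3 - <<'E'
from h import *
for n in ["scene","side"]:
    p,d=arm.grab_frame(n);lids(n,p,d)
print(arm.get_state()["ee_pos"].round(4))
E
```

```text
ee_pos: [0.6355, -0.1018, 0.1003]
wrist_force: [0.1, 0.1, 0.5]
gripper_width: 1.002
grasp_force: 0.0
ee_pos: [0.6396, -0.1028, 0.2129]
wrist_force: [1.3, -0.6, 0.8]
gripper_width: 0.996
grasp_force: 0.0
ee_pos: [0.5041, 0.0291, 0.2051]
ee_pos: [0.4302, 0.1114, 0.2053]
wrist_force: [0.8, -0.1, 0.6]
grasp_force: 0.0
scene lid [318. 126.] 180 ztop 0.072 mean [0.45   0.2859] mid [0.4493 0.2872] ext [0.04  0.042]
scene lid [272. 152.] 283 ztop 0.097 mean [0.4329 0.1088] mid [0.431  0.1104] ext [0.049 0.049]
scene lid [294. 242.] 661 ztop 0.130 mean [ 0.6364 -0.1023] mid [ 0.6351 -0.1017] ext [0.054 0.055]
scene lid [265. 271.] 1035 ztop 0.159 mean [ 0.6432 -0.1976] mid [ 0.642  -0.1967] ext [0.061 0.062]
side lid [236. 153.] 131 ztop 0.072 mean [0.4475 0.2827] mid [0.4478 0.2849] ext [0.038 0.044]
side lid [234. 175.] 228 ztop 0.097 mean [0.4299 0.1062] mid [0.4306 0.1092] ext [0.043 0.047]
side lid [358. 212.] 1097 ztop 0.160 mean [ 0.6387 -0.2001] mid [ 0.6403 -0.1971] ext [0.059 0.062]
[0.432  0.1102 0.2056]
```

C is placed well. Now B: go down 139 mm, grip and lift.

```bash

python3 -m crank '{"translation":[[0,0,30],[0,0,35],[0,0,35],[0,0,24],[0,0,15]],"delta_rot":[[0,0,0],[0,0,0],[0,0,0],[0,0,0],[0,0,0]]}' | grep -E "pos|force|width"
python3 -m crank '{"translation":[[0,0,0],[0,0,0],[0,0,0],[0,0,0],[0,0,0]],"delta_rot":[[0,0,0],[0,0,0],[0,0,0],[0,0,0],[0,0,0]]}' 1 | grep -E "pos|force|width"
python3 -m crank '{"translation":[[0,0,0],[0,0,0],[0,0,0],[0,0,0],[0,0,0]],"delta_rot":[[0,0,0],[0,0,0],[0,0,0],[0,0,0],[0,0,0]]}' | grep -E "pos|force|width"
python3 -m crank '{"translation":[[0,0,-20],[0,0,-20],[0,0,0],[0,0,0]],"delta_rot":[[0,0,0],[0,0,0],[0,0,0],[0,0,0]]}' | grep -E "pos|force|width"
```

```text
ee_pos: [0.4303, 0.1089, 0.0633]
wrist_force: [0.2, 0.7, -0.4]
gripper_width: 1.001
grasp_force: 0.0
ee_pos: [0.4329, 0.1102, 0.0677]
wrist_force: [-0.6, -0.0, 0.6]
gripper_width: 0.57
grasp_force: 61.8
ee_pos: [0.4329, 0.1103, 0.0676]
wrist_force: [0.2, -1.4, 6.0]
gripper_width: 0.577
grasp_force: 62.2
ee_pos: [0.4321, 0.1104, 0.107]
wrist_force: [-0.1, -0.3, -1.6]
gripper_width: 0.574
grasp_force: 62.3
```

```bash

python3 -m crank '{"translation":[[-25,0,0],[-34,0,0],[-34,0,0],[-24,0,0],[0,20,0]],"delta_rot":[[0,0,0],[0,0,0],[0,0,0],[0,0,0],[0,0,0]]}' | grep -E "pos"
python3 -m crank '{"translation":[[0,34,0],[0,36,0],[0,36,0],[0,36,0],[0,20,0]],"delta_rot":[[0,0,0],[0,0,0],[0,0,0],[0,0,0],[0,0,0]]}' | grep -E "pos|force|width"
python3 -m crank '{"translation":[[0,12,0],[0,0,0],[0,0,10],[0,0,10],[0,0,0]],"delta_rot":[[0,0,0],[0,0,0],[0,0,0],[0,0,0],[0,0,0]]}' | grep -E "pos|force|width"
python3 -m crank '{"translation":[[0,0,5],[0,0,0],[0,0,0]],"delta_rot":[[0,0,0],[0,0,0],[0,0,0]]}' | grep -E "pos|force|width"
```

```text
ee_pos: [0.4462, -0.0095, 0.104]
ee_pos: [0.6165, -0.0069, 0.1046]
wrist_force: [0.1, -0.2, -0.1]
gripper_width: 0.573
grasp_force: 62.4
ee_pos: [0.621, -0.0063, 0.0824]
wrist_force: [-1.1, 0.9, -2.0]
gripper_width: 0.567
grasp_force: 62.4
ee_pos: [0.6245, -0.0067, 0.081]
wrist_force: [-0.1, -0.0, -0.8]
gripper_width: 0.569
grasp_force: 62.4
```

```bash

python3 -m crank '{"translation":[[0,1.5,2],[0,0,2],[0,0,0]],"delta_rot":[[0,0,0],[0,0,0],[0,0,0]]}' | grep -E "pos|wrist_force"
python3 -m crank '{"translation":[[0,0,1],[0,0,0]],"delta_rot":[[0,0,0],[0,0,0]]}' | grep -E "pos|wrist_force"
python3 -m crank '{"translation":[[0,0,1],[0,0,0]],"delta_rot":[[0,0,0],[0,0,0]]}'| grep -E "pos|wrist_force"
```

```text
ee_pos: [0.627, -0.0068, 0.0773]
wrist_force: [-1.0, 1.3, -0.9]
ee_pos: [0.6268, -0.0068, 0.0763]
wrist_force: [-1.1, -0.1, -1.1]
ee_pos: [0.627, -0.0068, 0.0758]
wrist_force: [-0.1, -0.4, 1.9]
```

```bash

python3 -m crank '{"translation":[[0,0,0],[0,0,0],[0,0,0],[0,0,0],[0,0,0]],"delta_rot":[[0,0,0],[0,0,0],[0,0,0],[0,0,0],[0,0,0]]}' 0 | grep -E "pos|force|width"
python3 -m crank '{"translation":[[0,0,-15],[0,0,-30],[0,0,-30],[0,0,-30],[0,0,0]],"delta_rot":[[0,0,0],[0,0,0],[0,0,0],[0,0,0],[0,0,0]]}'| grep -E "pos|force|width"
python3 -m crank '{"translation":[[33,-20,0],[33,-20,0],[33,-20,0],[33,-20,0],[33,-20,0]],"delta_rot":[[0,0,0],[0,0,0],[0,0,0],[0,0,0],[0,0,0]]}'| grep -E "pos"
python3 -m crank '{"translation":[[33,-20,0],[33,-20,0],[33,-20,0],[28,-18,0],[0,0,0]],"delta_rot":[[0,0,0],[0,0,0],[0,0,0],[0,0,0],[0,0,0]]}'| grep -E "pos|force"
python3 - <<'E'
from h import *
for n in ["scene","side"]:
    p,d=arm.grab_frame(n);lids(n,p,d)
    cv2.imwrite(f"pics/{n}3.png",p[:,:,::-1])
print(arm.get_state()["ee_pos"].round(4))
E
```

```text
ee_pos: [0.6269, -0.0068, 0.0753]
wrist_force: [-0.7, 0.4, -0.8]
gripper_width: 0.999
grasp_force: 0.0
ee_pos: [0.6314, -0.0072, 0.1877]
wrist_force: [2.7, -0.1, 0.6]
gripper_width: 1.003
grasp_force: 0.0
ee_pos: [0.5257, 0.1594, 0.18]
ee_pos: [0.4453, 0.289, 0.18]
wrist_force: [-0.4, -0.2, -0.0]
grasp_force: 0.0
scene lid [318. 126.] 173 ztop 0.073 mean [0.4498 0.285 ] mid [0.4489 0.2873] ext [0.042 0.043]
scene lid [317. 216.] 433 ztop 0.105 mean [ 0.6266 -0.0064] mid [ 0.6257 -0.0043] ext [0.047 0.051]
scene lid [294. 242.] 658 ztop 0.130 mean [ 0.6362 -0.1023] mid [ 0.6349 -0.1011] ext [0.054 0.055]
scene lid [265. 271.] 1028 ztop 0.159 mean [ 0.6432 -0.1975] mid [ 0.6426 -0.1966] ext [0.06 0.06]
side lid [236. 153.] 128 ztop 0.072 mean [0.4472 0.2825] mid [0.4482 0.2841] ext [0.039 0.041]
side lid [351. 208.] 1375 ztop 0.159 mean [ 0.6388 -0.2003] mid [ 0.6405 -0.1969] ext [0.06  0.062]
[0.448  0.286  0.1801]
```

View pics/side3.png

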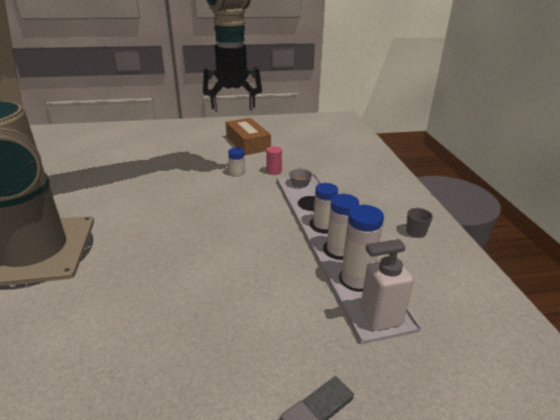

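Three tubs stand in order on marks 2 to 4; lids are at (326,191), (344,204) and (366,217). The gripper is over A at (236,154). Grasp A now.

```bash

python3 -m crank '{"translation":[[0,0,30],[0,0,35],[0,0,35],[0,0,24],[0,0,14]],"delta_rot":[[0,0,0],[0,0,0],[0,0,0],[0,0,0],[0,0,0]]}' | grep -E "pos|force|width"
python3 -m crank '{"translation":[[0,0,0],[0,0,0],[0,0,0],[0,0,0],[0,0,0]],"delta_rot":[[0,0,0],[0,0,0],[0,0,0],[0,0,0],[0,0,0]]}' 1 | grep -E "pos|force|width"
python3 -m crank '{"translation":[[0,0,0],[0,0,0],[0,0,0],[0,0,0],[0,0,0]],"delta_rot":[[0,0,0],[0,0,0],[0,0,0],[0,0,0],[0,0,0]]}' | grep -E "pos|force|width"
python3 -m crank '{"translation":[[0,0,-20],[0,0,-20],[0,0,0],[0,0,0]],"delta_rot":[[0,0,0],[0,0,0],[0,0,0],[0,0,0]]}' | grep -E "pos|force|width"
```

```text
ee_pos: [0.4474, 0.2827, 0.0388]
wrist_force: [-0.1, 0.0, -0.5]
gripper_width: 1.005
grasp_force: 0.0
ee_pos: [0.4507, 0.2858, 0.0441]
wrist_force: [0.7, -0.2, 4.1]
gripper_width: 0.502
grasp_force: 60.8
ee_pos: [0.4507, 0.2858, 0.0441]
wrist_force: [0.3, -1.6, 6.1]
gripper_width: 0.501
grasp_force: 61.0
ee_pos: [0.4498, 0.2858, 0.0833]
wrist_force: [0.1, 0.8, -0.7]
gripper_width: 0.496
grasp_force: 61.1
```

```bash

python3 -m crank '{"translation":[[-25,0,0],[-36,0,0],[-38,0,0],[-38,0,0],[-36,0,0]],"delta_rot":[[0,0,0],[0,0,0],[0,0,0],[0,0,0],[0,0,0]]}' | grep -E "pos"
python3 -m crank '{"translation":[[-25,0,0],[0,25,0],[0,36,0],[0,36,0],[0,36,0]],"delta_rot":[[0,0,0],[0,0,0],[0,0,0],[0,0,0],[0,0,0]]}' | grep -E "pos|force|width"
python3 -m crank '{"translation":[[0,25,0],[0,10,0],[0,0,0],[0,0,10],[0,0,10]],"delta_rot":[[0,0,0],[0,0,0],[0,0,0],[0,0,0],[0,0,0]]}' | grep -E "pos|force|width"
python3 -m crank '{"translation":[[0,0,5],[0,0,0],[0,0,0]],"delta_rot":[[0,0,0],[0,0,0],[0,0,0]]}' | grep -E "pos|force|width"
```

```text
ee_pos: [0.4471, 0.1106, 0.0809]
ee_pos: [0.5817, 0.0868, 0.0806]
wrist_force: [0.3, -0.6, -1.0]
gripper_width: 0.499
grasp_force: 61.2
ee_pos: [0.6147, 0.0874, 0.0611]
wrist_force: [-1.1, 0.2, -0.1]
gripper_width: 0.498
grasp_force: 61.4
ee_pos: [0.6147, 0.0873, 0.0562]
wrist_force: [0.5, 1.2, -1.6]
gripper_width: 0.5
grasp_force: 61.4
```

```bash

python3 -m crank '{"translation":[[0,1,2],[0,0,0]],"delta_rot":[[0,0,0],[0,0,0]]}' | grep -E "pos|wrist_force"
python3 -m crank '{"translation":[[0,0,1],[0,0,0]],"delta_rot":[[0,0,0],[0,0,0]]}' | grep -E "pos|wrist_force"
python3 -m crank '{"translation":[[0,0,1],[0,0,0]],"delta_rot":[[0,0,0],[0,0,0]]}'| grep -E "pos|wrist_force"
```

```text
ee_pos: [0.618, 0.0873, 0.0556]
wrist_force: [-0.2, -0.1, -0.3]
ee_pos: [0.6181, 0.0872, 0.0546]
wrist_force: [0.1, -0.3, -0.5]
ee_pos: [0.6179, 0.0872, 0.0533]
wrist_force: [-0.6, -0.5, -1.5]
```

```bash

python3 -m crank '{"translation":[[0,0,1],[0,0,0]],"delta_rot":[[0,0,0],[0,0,0]]}' | grep -E "pos|wrist_force"
python3 -m crank '{"translation":[[0,0,1],[0,0,0]],"delta_rot":[[0,0,0],[0,0,0]]}'| grep -E "pos|wrist_force"
```

```text
ee_pos: [0.6179, 0.0872, 0.0522]
wrist_force: [-0.3, -0.3, -1.8]
ee_pos: [0.6179, 0.0872, 0.0521]
wrist_force: [-2.1, -0.2, 4.4]
```

```bash

python3 -m crank '{"translation":[[0,0,0],[0,0,0],[0,0,0],[0,0,0],[0,0,0]],"delta_rot":[[0,0,0],[0,0,0],[0,0,0],[0,0,0],[0,0,0]]}' 0 | grep -E "pos|force|width"
python3 -m crank '{"translation":[[0,0,-15],[0,0,-30],[0,0,-35],[0,0,-35],[0,0,-35]],"delta_rot":[[0,0,0],[0,0,0],[0,0,0],[0,0,0],[0,0,0]]}'| grep -E "pos|force|width"
python3 -m crank '{"translation":[[0,-36,-20],[0,-36,0],[0,-36,0],[0,-36,0],[0,0,0]],"delta_rot":[[0,0,0],[0,0,0],[0,0,0],[0,0,0],[0,0,0]]}'| grep -E "pos|force|width"
python3 - <<'E'
from h import *
for n in ["scene","side"]:
    p,d=arm.grab_frame(n);lids(n,p,d)
    cv2.imwrite(f"pics/{n}4.png",p[:,:,::-1])
print(arm.get_state()["time_s"])
E
```

```text
ee_pos: [0.6179, 0.0873, 0.0512]
wrist_force: [0.1, -0.1, 0.9]
gripper_width: 1.001
grasp_force: 0.0
ee_pos: [0.6174, 0.0873, 0.2025]
wrist_force: [1.5, -0.1, -0.5]
gripper_width: 1.004
grasp_force: 0.0
ee_pos: [0.4651, 0.0873, 0.2195]
wrist_force: [-0.3, 0.6, -0.6]
gripper_width: 0.999
grasp_force: 0.0
scene lid [336. 195.] 276 ztop 0.080 mean [0.6187 0.0885] mid [0.618  0.0893] ext [0.042 0.044]
scene lid [316. 216.] 428 ztop 0.105 mean [ 0.6263 -0.0063] mid [ 0.6259 -0.005 ] ext [0.048 0.049]
scene lid [294. 242.] 661 ztop 0.130 mean [ 0.6363 -0.1025] mid [ 0.6352 -0.1011] ext [0.054 0.055]
scene lid [265. 271.] 1031 ztop 0.159 mean [ 0.6433 -0.1976] mid [ 0.6426 -0.1966] ext [0.06  0.061]
side lid [347. 205.] 1551 ztop 0.159 mean [ 0.6386 -0.2002] mid [ 0.64   -0.1964] ext [0.06  0.062]
23.0167
```

View pics/scene4.png

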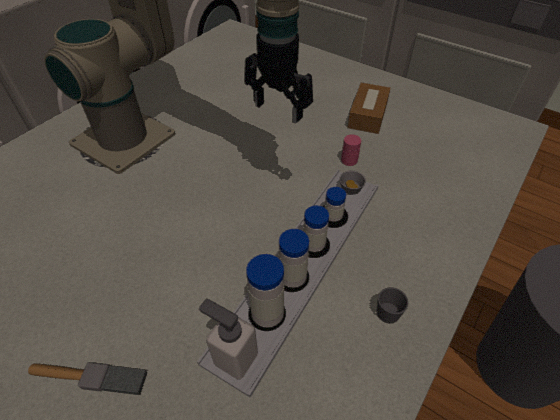

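View pics/side4.png

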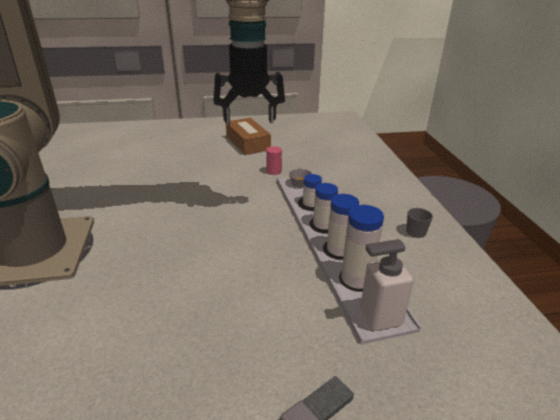

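All four tubs stand on their marks in height order (scene lids at (336,195), (316,216), (294,242) and (265,271)), with the tallest by the dispenser and the gripper clear.

```bash
python3 -c "
from cell import arm
print(arm.finish_job())"
```

```text
the job is handed in; nothing more can be done
None
```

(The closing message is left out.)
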